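# Fit the drip tray and put the jar on its stand

## Robot

A 7-joint arm with a two-finger parallel gripper is mounted at the origin on a cart in front of the work surface, level with it; the furniture and walls round the work are solid. World frame = base frame: x ahead of the robot, y to its left, z up, the work surface at z = 0. Lengths are in m, angles in rad, forces in N, time in s.
With the tool pointing down it reaches from about 0.425 to 0.875 m from the base axis. Payload 4.7 kg.
Tool frame: the origin (TCP) lies at the very end of the fingers, on their centre line; the grasp point (between the pads) lies 19 mm behind it; z points along the fingers, y is the line along which they close (so a half turn about z gives the same grasp; the last joint's range is limited). The gripper opens to 87 mm and grips with 3 to 60 N. Pads are 19 mm wide; open, the fingers measure 117 mm over their backs; the gripper's body (75 mm by 190 mm) begins 51 mm behind the grasp point.
Start: joints at [-1.098, 0.321, -0.07, 1.45, 0.023, 1.371, -0.057], TCP at [0.288, 0.583, 0.185] pointing down, gripper open.
Joint ranges: [-2.86, 2.86], [-0.3, 2.09], [-1.38, 1.24], [0.06, 2.45], [-1.56, 4.7], [0.09, 2.05], [-2.69, 2.69]. Speed limits (rad/s): [2.57, 2.57, 3.14, 3.14, 3.14, 3.14, 3.14].

## Interface

Orientations are given as a rotation vector (axis times angle).
In Python, from bench import ctrl, vision gives the robot as it stands.
- The arm moves only by the tool jog_arm, never from a script. Its argument "increments" is a list of rows, each an object of numbers: "tx", "ty", "tz": the shift along the tool's x, y, z in mm; "wx", "wy", "wz": the turn, a rotation vector about the tool's x, y, z in rad; "gripper": the opening, from 0 (shut) to 1 (fully open). In form: [{"tx": .., "ty": .., "tz": .., "wx": .., "wy": .., "wz": .., "gripper": ..}, ...]. A call has exactly 5 rows; each row is the pose to reach, as a shift and turn from the pose commanded when the call began, along the tool's axes at that moment; what a row does not reach only later rows make up. A row lasts 1/12 s, in which the tool goes at most 41.7 mm and 7.16 degrees, less where a joint would pass 70% of its speed; a pose out of reach is approached as far as the arm can. A call with a gripper value outside its range is refused whole. The fingers move at their own pace and stop on an object; "grip_force" is the grip in N (left out, the last holds). Time passes only in rows, so rows that repeat a pose let the fingers close, or fill a call up. It gives the time, the measured TCP pose, the force, the opening and the grip force at its end, in the units of the state.
- ctrl.get_state(): the state, without advancing time (a new reading comes with each control period).
- vision.get_image(name): name is "scene" or "top"; returns a dict with "color" (480x640x3 uint8, blue, green, red), "fx", "fy", "cx", "cy" (pixels), "extrinsics" (4x4, takes a point from world to camera coordinates). Camera axes: x right, y down, z forward; pixel columns grow to the right and rows downward; lengths in m; the calibration is good to about 2 mm. A picture is of the moment at which its call begins. There is no depth.
- ctrl.close_job(): hands the job in; it is judged then, once.
Trained networks look in the newest picture that a camera, given by its name, has taken for a name from the list of things; names that differ only in an ending like _2 or _b are one class to them, and where a whole thing is asked for, a point or a joint stands for the part that bears it (a point fixed in the world has none). Each returns a list of dicts, best first, with "conf" (0 to 1); they miss things now and then, are a little off and sometimes report something else, mostly with a low value. They report only what shows in the picture. A call takes as long as a camera call. They do not tell look-alikes from the thing itself.
- vision.spot_in(camera, thing): "bbox" ([left, top, right, bottom] in pixels, round what is visible of it).
The state is a dict: "time": time; "joint_positions": joint angles; "qd": joint speeds; "joint_torque": joint torques, N m; "position": TCP position; "tool_rot": TCP orientation; "ft_force": force on the tool from outside, world axes, zero at the start; "torque": the same for the moment, N m; "grip_width": opening from 0.0 (shut) to 1.0 (fully open); "grip_force": force on a finger pad.
Only numpy, scipy, OpenCV 4.12 (cv2) and the standard library are available. Lean on these libraries where they do the work, as an engineer would, in place of code of your own. Each camera call takes 0.05 s, during which the arm holds its last target. There are 200 camera calls.

## Task

Slide the metal drip tray, grip trailing, all the way into the bay under the little wooden jar stand, until its front plate shuts flat against the stand. Then set the wide glass jar upright on the stand's slatted deck and let go. Do not tip the wide jar, and leave the black pepper mill and the spice jar where they stand.

Things in the scene. Friction and masses are not known exactly. Their poses are not given: they have to be found in the camera images.
- stand: Low pale-wood jar stand, fixed, 160 x 160 mm; slatted deck, top 52 mm up, wire rail to 63 mm on three edges (open at the front). Under the deck is a blind bay: floor is the worktop, 115 mm wide, 40 mm high. Origin: centre of the underside; x points into the bay (front face with the mouth at x = -80 mm, back wall at x = +72 mm), y across, z up.
- stand_deck (a point): Centre of the top of the slatted deck, 52 mm above the worktop; same axes as the stand. The jar's place: its foot has room anywhere within 42 mm of this point in x and y.
- stand_mouth (a point): Centre of the bay's mouth in the stand's front face, 20 mm above the worktop; x points into the bay. The mouth is 131 mm wide and narrows to the bay's 115 mm over its first 20 mm.
- tray_pan (a point): Loose bare-metal drip tray, 0.3 kg, flat on the worktop: open pan 148 x 110 x 18 mm, bevelled at its leading corners; behind it a front plate, 150 mm wide, 38 mm high, that stops on the stand's front face. Point 9 mm up, 68 mm behind the leading edge, 80 mm ahead of the plate; x to the leading end, z up. Fully home: at x = 0, y = 0 in the stand's frame. 2.5 mm play on each side.
- tray_grip (a point): Middle of the tray's grip, 108 mm from tray_pan along the tray's -x, 20 mm up: an upright flat lug along the tray's x axis, 16 mm thick (y), 4 to 36 mm high. Ahead of this point the plate's outer face is 22 mm off; behind it an upright round end, 24 mm across, begins at 20 mm and ends at 44 mm. Same axes as tray_pan.
- jar_center (a point): Wide glass jar with a red screw lid, loose, 0.4 kg, round, 100 mm tall; body 60 mm across, lid 65 mm across (the top 12 mm). This point lies on its axis half-way up, 50 mm above its foot; z points up. Another thing may stand about 0.1 m from it.
- mill_center (a point): Black pepper mill, a plain upright cylinder 44 mm across and 144 mm tall, loose; leave it alone. Point on its axis half-way up.
- spice_center (a point): Spice jar with a dark cap, 41 mm across and 105 mm tall, loose; leave it alone. Point on its axis half-way up.
Things that resemble listed ones, but are neither listed nor needed, are in the scene too. What is shaped like the part that bears jar_center but green or purple is not meant.

How it is judged:
By the outcome, as a careful person would: the job done as asked, in the order asked, and still so for the second after the job is handed in, with the robot touching nothing.
It also fails if it takes over 69 s, if anything falls off the work surface, if the arm or the gripper's body presses on something with over 40 N, if the wrist force passes 120 N, or if a joint passes its speed limit or range.

## Working session

There is one attempt and no reset: what is moved stays moved. The work goes in short steps, Python scripts to look and compute and a tool call to move; the robot and the scene stay as the last step left them, time stands still between calls to the robot, and variables do not carry over. Pictures are saved under pics/ and viewed, at most 10 in all, crops included, and the job is handed in when it is done.

Besides the shell and the picture viewer there is one more tool, called after "Request:" as name(argument=value, ...), one argument or row to a line, values as JSON. jog_arm: Moves the arm, as the interface text tells. Its arguments: {"type":"object","properties":{"increments":{"type":"array"},"grip_force":{"type":"number"}},"required":["increments"]}

```bash
mkdir -p pics; cat > h.py <<'E'
import numpy as np, cv2
from bench import ctrl, vision
def ray(im,u,v):
    E=np.array(im["extrinsics"]);R=E[:3,:3];t=E[:3,3]
    d=R.T@np.array([(u-im["cx"])/im["fx"],(v-im["cy"])/im["fy"],1]);return -R.T@t,d
def onz(im,u,v,z):
    c,d=ray(im,u,v);return c+d*(z-c[2])/d[2]
def proj(im,p):
    E=np.array(im["extrinsics"]);q=E[:3,:3]@np.array(p)+E[:3,3]
    return np.array([im["fx"]*q[0]/q[2]+im["cx"],im["fy"]*q[1]/q[2]+im["cy"]])
E
python3 - <<'E'
from h import *
s=ctrl.get_state();print(s["time"],s["position"],s["tool_rot"],s["ft_force"])
for n in("scene","top"):
    im=vision.get_image(n);cv2.imwrite(f"pics/{n}0.png",im["color"])
    print(n,im["fx"],im["cx"],im["cy"],np.round(ray(im,320,240),3).tolist())
    for t in("stand","tray_pan","tray_grip","jar_center","mill_center","spice_center"):
        for r in vision.spot_in(n,t)[:4]:
            b=r["bbox"];print(t,round(r["conf"],2),np.round(b).tolist(),np.round(onz(im,(b[0]+b[2])/2,(b[1]+b[3])/2,0.03),3)[:2])
E
```

```text
0.0 [0.28760699 0.58219225 0.18396107] [-7.14156857e-01 -3.05899215e+00  2.98619954e-03] [-0.01679784  0.2621287   0.16220866]
scene 486.31807076839357 312.4087330668252 240.92489227300248 [[0.071, -0.657, 0.883], [0.359, 0.638, -0.681]]
stand 0.98 [258.0, 196.0, 337.0, 268.0] [0.485 0.196]
tray_pan 0.81 [320.0, 290.0, 388.0, 373.0] [ 0.449 -0.144]
tray_grip 0.79 [315.0, 283.0, 391.0, 372.0] [ 0.452 -0.134]
jar_center 0.96 [248.0, 163.0, 271.0, 202.0] [0.483 0.445]
jar_center 0.64 [228.0, 142.0, 253.0, 185.0] [0.469 0.562]
jar_center 0.55 [213.0, 168.0, 236.0, 206.0] [0.384 0.471]
mill_center 0.66 [420.0, 332.0, 460.0, 395.0] [ 0.562 -0.292]
mill_center 0.53 [258.0, 201.0, 339.0, 268.0] [0.483 0.186]
spice_center 0.92 [377.0, 370.0, 408.0, 414.0] [ 0.44 -0.3 ]
spice_center 0.15 [259.0, 196.0, 337.0, 267.0] [0.486 0.2  ]
top 558.6597488029581 322.50983372491805 241.76527855066905 [[-0.026, -0.064, 1.581], [0.304, 0.119, -0.945]]
stand 0.89 [264.0, 196.0, 334.0, 266.0] [0.477 0.199]
tray_pan 0.83 [362.0, 240.0, 430.0, 305.0] [ 0.46  -0.109]
tray_grip 0.63 [361.0, 242.0, 429.0, 306.0] [ 0.454 -0.108]
jar_center 0.96 [196.0, 216.0, 222.0, 246.0] [0.38  0.446]
jar_center 0.89 [215.0, 190.0, 246.0, 224.0] [0.472 0.419]
jar_center 0.62 [180.0, 181.0, 209.0, 210.0] [0.469 0.535]
mill_center 0.76 [462.0, 258.0, 492.0, 286.0] [ 0.546 -0.326]
spice_center 0.85 [450.0, 292.0, 472.0, 318.0] [ 0.436 -0.31 ]
spice_center 0.2 [463.0, 257.0, 492.0, 286.0] [ 0.548 -0.327]
```

View pics/scene0.png

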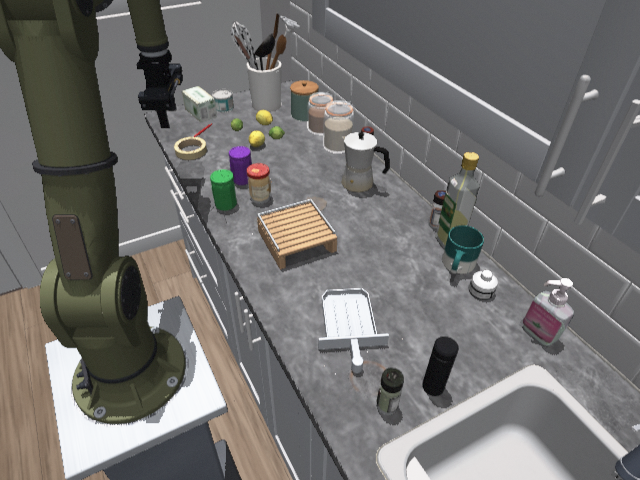

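```bash
python3 - <<'E'
import cv2
a=cv2.imread("pics/top0.png")
cv2.imwrite("pics/top0c.png",cv2.resize(a[170:330,165:445+65][:, :],(800,371),interpolation=cv2.INTER_CUBIC))
E
```

```text
(no output)
```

View pics/top0c.png

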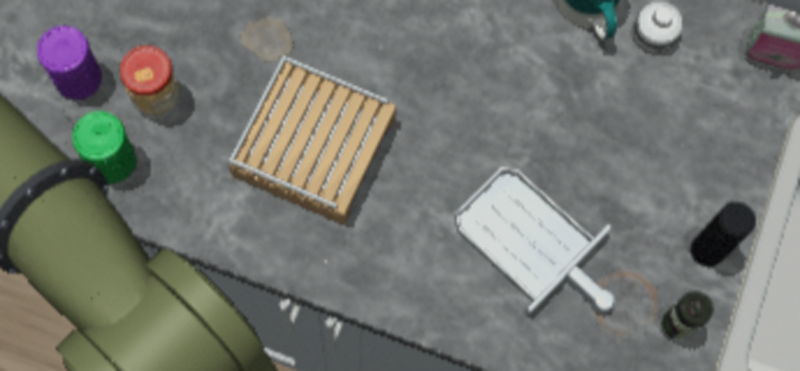

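The scene view shows three jar-shaped things: red-lidded at (259,184), green at (223,190) and purple at (240,165). The red-lidded glass one fits the description. The stand is at (297,232) with its open edge towards the tray at (352,325). The mill is at (440,366) and the spice jar at (390,391). Next is a close look to confirm the jar and read corners.

```bash
python3 - <<'E'
import cv2, numpy as np
a=cv2.imread("pics/top0.png");b=cv2.imread("pics/scene0.png")
def c(i,u,v,w,h,k): return cv2.resize(i[v:v+h,u:u+w],(w*k,h*k),interpolation=cv2.INTER_CUBIC)
cv2.imwrite("pics/c1.png",np.hstack([c(a,260,190,80,80,5),c(a,360,235,80,80,5)]))
cv2.imwrite("pics/c2.png",np.hstack([c(b,250,190,100,100,4),c(b,310,280,100,100,4)]))
cv2.imwrite("pics/c3.png",np.hstack([c(a,170,170,80,80,5),c(b,205,135,80,80,5)]))
E
```

```text
(no output)
```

View pics/c1.png

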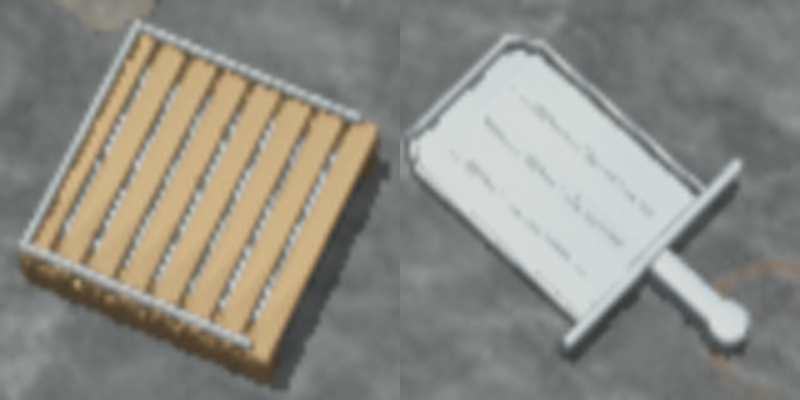

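View pics/c2.png

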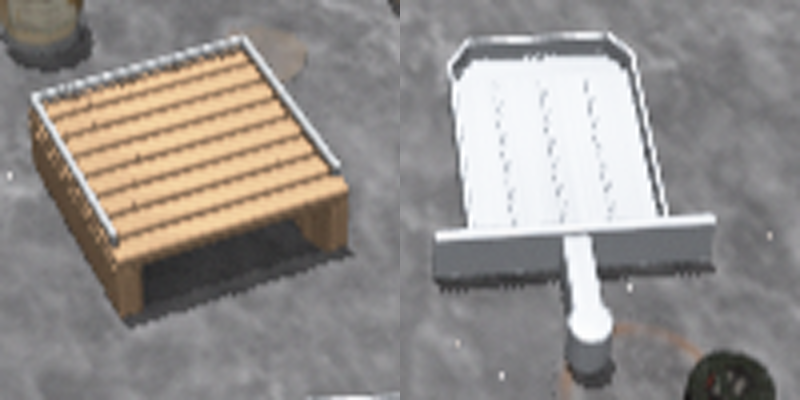

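View pics/c3.png

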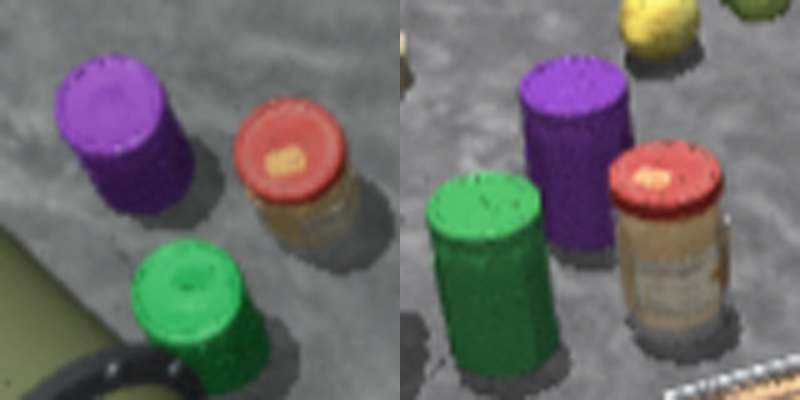

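The lower crop confirms the red-lidded glass jar: lid at top-view (228,199), scene (258,179). The mouth faces the tray, and the corners of both read cleanly. Now I fit the poses.

```bash
cat > fit.py <<'E'
from h import *
from scipy.optimize import least_squares
T=vision.get_image("top");S=vision.get_image("scene")
def px(o,c,k): return np.array(o)+(np.array(c)+.5)/k-.5
def fit(obs,x0):
    def res(p):
        c,s=np.cos(p[2]),np.sin(p[2]);r=[]
        for im,m,u in obs:
            m=np.array(m)/1e3;w=[p[0]+c*m[0]-s*m[1],p[1]+s*m[0]+c*m[1],m[2]];r.append(proj(im,w)-u)
        return np.concatenate(r)
    q=least_squares(res,x0,loss="soft_l1");return q.x,res(q.x).reshape(-1,2)
E
python3 - <<'E'
from fit import *
a=lambda c:px((260,190),c,5);b=lambda c:px((250,190),c,4)
st=[(T,(-80,-80,52),a((378,125))),(T,(-80,80,52),a((268,358))),(T,(79,-79,63),a((138,25))),(T,(79,79,63),a((25,243))),
(S,(-80,80,0),b((128,322))),(S,(-80,-80,0),b((350,252))),(S,(79,79,63),b((38,97))),(S,(79,-79,63),b((243,40))),(S,(-80,80,52),b((120,265))),(S,(-80,-80,52),b((348,184)))]
a=lambda c:px((360,235),c,5);b=lambda c:px((310,280),c,4)
tr=[(T,(-83,-75,38),a((340,162))),(T,(-83,75,38),a((168,345))),(T,(-140,0,36),a((330,320))),(T,(-80,-55,18),a((300,190))),(T,(-80,55,18),a((175,318))),
(S,(-86,75,38),b((37,235))),(S,(-86,-75,38),b((315,218))),(S,(-86,75,0),b((35,283))),(S,(-86,-75,0),b((313,270))),(S,(-140,0,36),b((190,325))),(S,(68,0,18),b((140,35)))]
for n,o,x in(("stand",st,[.48,.2,1.2]),("tray",tr,[.45,-.1,1])):
    for l,oo in(("all",o),("T",[q for q in o if q[0] is T]),("S",[q for q in o if q[0] is S])):
        p,r=fit(oo,x);print(n,l,np.round(p,4),np.round(np.abs(r).max(),2),np.round(r,1).tolist() if l=="all" else "")
print("jar",onz(T,*px((170,170),(290,148),5),.1),onz(S,*px((205,135),(266,175),5),.1))
E
```

```text
stand all [0.4806 0.1959 1.5262] 2.52 [[1.2, -0.1], [1.1, 1.0], [-0.1, -1.3], [-0.7, 1.2], [-1.2, 0.0], [0.2, -1.4], [-2.5, -0.2], [0.7, -1.7], [-0.0, -0.5], [1.5, 0.9]]
stand T [0.4815 0.1976 1.5163] 1.89 
stand S [0.48   0.1947 1.5292] 2.61 
tray all [ 0.4718 -0.0824  1.1568] 1.8 [[0.4, -0.3], [-0.5, -0.7], [-0.2, 0.0], [1.8, -0.0], [1.2, 0.6], [-0.7, 0.9], [0.7, 1.1], [-0.4, -0.6], [-0.8, -1.4], [0.2, -1.0], [-0.1, 0.1]]
tray T [ 0.4697 -0.0807  1.1708] 1.09 
tray S [ 0.472  -0.0832  1.1539] 1.42 
jar [0.46954644 0.41536007 0.1       ] [0.4686119  0.41168622 0.1       ]
```

```bash
python3 - <<'E'
from fit import *
a=lambda c:px((260,190),c,5);b=lambda c:px((250,190),c,4)
def obs(i,k): return [(T,(-80+k,-80+k,52),a((378,125))),(T,(-80+k,80-k,52),a((268,358))),(T,(80-i,-80+i,63),a((138,25))),(T,(80-i,80-i,63),a((25,243))),
(S,(-80,80,0),b((128,322))),(S,(-80,-80,0),b((350,252))),(S,(80-i,80-i,63),b((38,97))),(S,(80-i,-80+i,63),b((243,40))),(S,(-80+k,80-k,52),b((120,265))),(S,(-80+k,-80+k,52),b((348,184)))]
for i in(2,4,6):
  for k in(0,3):
    p,r=fit(obs(i,k),[.48,.2,1.5]);print(i,k,np.round(p,4),np.round((r**2).sum(),1))
print(np.round(r,1).tolist())
E
```

```text
2 0 [0.4807 0.1962 1.5258] 18.7
2 3 [0.4805 0.1952 1.5237] 14.5
4 0 [0.4809 0.197  1.5246] 12.4
4 3 [0.4807 0.1959 1.5222] 10.1
6 0 [0.481  0.1978 1.5249] 11.8
6 3 [0.4808 0.1965 1.5226] 11.3
[[-0.2, 0.4], [0.3, -0.4], [0.6, 0.6], [1.4, 0.1], [-1.4, -0.2], [0.1, -1.4], [-0.0, 0.1], [-0.1, -0.3], [0.5, -1.9], [-0.2, 0.4]]
```

```bash
cat > plan.py <<'E'
from h import *
from scipy.spatial.transform import Rotation as Rn
def rot(phi): c,s=np.cos(phi),np.sin(phi);return np.array([[c,s,0],[s,-c,0],[0,0,-1]])
def plan(wps):
    st=ctrl.get_state();p=np.array(st["position"]);R=Rn.from_rotvec(st["tool_rot"]).as_matrix()
    print("t",round(st["time"],2),"p",np.round(p,4),"phi",round(np.arctan2(R[1,0],R[0,0]),4),"F",np.round(st["ft_force"],1),"g",round(st["grip_width"],3),round(st["grip_force"],1))
    for x,y,z,phi in wps:
        q=np.array([x,y,z]);Q=rot(phi);print(np.round(R.T@(q-p)*1e3,1),np.round(Rn.from_matrix(R.T@Q).as_rotvec(),3));p,R=q,Q
E
python3 - <<'E'
from plan import *
plan([(.42,.42,.185,2.2),(.5,.24,.185,1.75),(.5,.06,.185,1.45),(.46,-.1,.185,1.2),(.428,-.181,.09,1.16)])
E
```

```text
t 0.9 p [0.2879 0.5828 0.1851] phi 2.6828 F [ 0.5 -0.3  0.5] g 0.998 0.0
[-1.905e+02 -8.740e+01  1.000e-01] [0.    0.    0.483]
[-192.6  -41.3    0. ] [0.   0.   0.45]
[-177.1  -32.1    0. ] [0.  0.  0.3]
[-163.7  -20.4    0. ] [0.   0.   0.25]
[-87.1  -0.5  95. ] [0.   0.   0.04]
```

Request:
jog_arm(
  increments=[
    {"tx": -38,"ty": -17,"tz": 0,"wz": 0.1},
    {"tx": -76,"ty": -35,"tz": 0,"wz": 0.2},
    {"tx": -114,"ty": -52,"tz": 0,"wz": 0.3},
    {"tx": -152,"ty": -70,"tz": 0,"wz": 0.4},
    {"tx": -190,"ty": -87,"tz": 0,"wz": 0.48},
  ],
)

```text
validation failed for argument at $.in...
```

Request:
jog_arm(
  increments=[
    {"tx": -39,"ty": -8,"tz": 0,"wz": 0.09},
    {"tx": -77,"ty": -16,"tz": 0,"wz": 0.18},
    {"tx": -116,"ty": -25,"tz": 0,"wz": 0.27},
    {"tx": -154,"ty": -33,"tz": 0,"wz": 0.36},
    {"tx": -193,"ty": -41,"tz": 0,"wz": 0.45},
  ],
)

```text
validation failed for argument at $.in...
```

Request:
jog_arm(
  increments=[
    {"tx": -35,"ty": -6,"tz": 0,"wz": 0.06},
    {"tx": -71,"ty": -13,"tz": 0,"wz": 0.12},
    {"tx": -106,"ty": -19,"tz": 0,"wz": 0.18},
    {"tx": -142,"ty": -26,"tz": 0,"wz": 0.24},
    {"tx": -177,"ty": -32,"tz": 0,"wz": 0.3},
  ],
)

```text
validation failed for argument at $.in...
```

Request:
jog_arm(
  increments=[
    {"tx": -33,"ty": -4,"tz": 0,"wz": 0.05},
    {"tx": -66,"ty": -8,"tz": 0,"wz": 0.1},
    {"tx": -98,"ty": -12,"tz": 0,"wz": 0.15},
    {"tx": -131,"ty": -16,"tz": 0,"wz": 0.2},
    {"tx": -164,"ty": -20,"tz": 0,"wz": 0.25},
  ],
)

```text
validation failed for argument at $.in...
```

Request:
jog_arm(
  increments=[
    {"tx": -25,"ty": 0,"tz": 15,"wz": 0.01},
    {"tx": -50,"ty": 0,"tz": 35,"wz": 0.02},
    {"tx": -75,"ty": 0,"tz": 60,"wz": 0.03},
    {"tx": -87,"ty": 0,"tz": 85,"wz": 0.04},
    {"tx": -87,"ty": 0,"tz": 95,"wz": 0.04},
  ],
)

```text
validation failed for argument at $.in...
```

Request:
jog_arm(
  increments=[
    {"tx": -38,"ty": -17,"tz": 0,"wx": 0,"wy": 0,"wz": 0.1,"gripper": 1},
    {"tx": -76,"ty": -35,"tz": 0,"wx": 0,"wy": 0,"wz": 0.2,"gripper": 1},
    {"tx": -114,"ty": -52,"tz": 0,"wx": 0,"wy": 0,"wz": 0.3,"gripper": 1},
    {"tx": -152,"ty": -70,"tz": 0,"wx": 0,"wy": 0,"wz": 0.4,"gripper": 1},
    {"tx": -190,"ty": -87,"tz": 0,"wx": 0,"wy": 0,"wz": 0.48,"gripper": 1},
  ],
)

```text
time: 1.32
position: [0.4202, 0.4195, 0.1854]
tool_rot: [1.427, 2.798, 0.001]
ft_force: [0.4, 0.3, 0.7]
grip_width: 1.001
grip_force: 0.0
```

Tracking is exact; chaining the rest.

Request:
jog_arm(
  increments=[
    {"tx": -39,"ty": -8,"tz": 0,"wx": 0,"wy": 0,"wz": 0.09,"gripper": 1},
    {"tx": -77,"ty": -16,"tz": 0,"wx": 0,"wy": 0,"wz": 0.18,"gripper": 1},
    {"tx": -116,"ty": -25,"tz": 0,"wx": 0,"wy": 0,"wz": 0.27,"gripper": 1},
    {"tx": -154,"ty": -33,"tz": 0,"wx": 0,"wy": 0,"wz": 0.36,"gripper": 1},
    {"tx": -193,"ty": -41,"tz": 0,"wx": 0,"wy": 0,"wz": 0.45,"gripper": 1},
  ],
)

```text
time: 1.73
position: [0.5007, 0.2396, 0.1854]
tool_rot: [-2.015, -2.41, -0.001]
ft_force: [0.5, 1.5, 0.3]
grip_width: 0.999
grip_force: 0.0
```

Request:
jog_arm(
  increments=[
    {"tx": -35,"ty": -6,"tz": 0,"wx": 0,"wy": 0,"wz": 0.06,"gripper": 1},
    {"tx": -71,"ty": -13,"tz": 0,"wx": 0,"wy": 0,"wz": 0.12,"gripper": 1},
    {"tx": -106,"ty": -19,"tz": 0,"wx": 0,"wy": 0,"wz": 0.18,"gripper": 1},
    {"tx": -142,"ty": -26,"tz": 0,"wx": 0,"wy": 0,"wz": 0.24,"gripper": 1},
    {"tx": -177,"ty": -32,"tz": 0,"wx": 0,"wy": 0,"wz": 0.3,"gripper": 1},
  ],
)

```text
time: 2.15
position: [0.5005, 0.0595, 0.1853]
tool_rot: [2.352, 2.083, 0.001]
ft_force: [-0.1, -0.6, -0.2]
grip_width: 1.006
grip_force: 0.0
```

Request:
jog_arm(
  increments=[
    {"tx": -33,"ty": -4,"tz": 0,"wx": 0,"wy": 0,"wz": 0.05,"gripper": 1},
    {"tx": -66,"ty": -8,"tz": 0,"wx": 0,"wy": 0,"wz": 0.1,"gripper": 1},
    {"tx": -98,"ty": -12,"tz": 0,"wx": 0,"wy": 0,"wz": 0.15,"gripper": 1},
    {"tx": -131,"ty": -16,"tz": 0,"wx": 0,"wy": 0,"wz": 0.2,"gripper": 1},
    {"tx": -164,"ty": -20,"tz": 0,"wx": 0,"wy": 0,"wz": 0.25,"gripper": 1},
  ],
)

```text
time: 2.57
position: [0.4611, -0.1006, 0.1853]
tool_rot: [2.592, 1.774, 0.002]
ft_force: [-0.0, -0.4, 0.7]
grip_width: 0.999
grip_force: 0.0
```

Request:
jog_arm(
  increments=[
    {"tx": -25,"ty": 0,"tz": 15,"wx": 0,"wy": 0,"wz": 0.01,"gripper": 1},
    {"tx": -50,"ty": 0,"tz": 35,"wx": 0,"wy": 0,"wz": 0.02,"gripper": 1},
    {"tx": -75,"ty": 0,"tz": 60,"wx": 0,"wy": 0,"wz": 0.03,"gripper": 1},
    {"tx": -87,"ty": 0,"tz": 85,"wx": 0,"wy": 0,"wz": 0.04,"gripper": 1},
    {"tx": -87,"ty": 0,"tz": 95,"wx": 0,"wy": 0,"wz": 0.04,"gripper": 1},
  ],
)

```text
time: 2.98
position: [0.4271, -0.1827, 0.0876]
tool_rot: [-2.628, -1.717, 0.004]
ft_force: [0.3, -0.4, -0.2]
grip_width: 0.997
grip_force: 0.0
```

```bash
python3 - <<'E'
from plan import *
b=vision.get_image("scene");cv2.imwrite("pics/g.png",cv2.resize(b["color"][240:440,280:500],(660,600),interpolation=cv2.INTER_CUBIC))
plan([(.428,-.181,.008,1.16)])
E
```

```text
t 3.03 p [ 0.4274 -0.1805  0.087 ] phi 1.1599 F [-1.6  1.4 -1.5] g 0.999 0.0
[-0.2  1.1 79. ] [-0.005  0.001 -0.   ]
```

View pics/g.png

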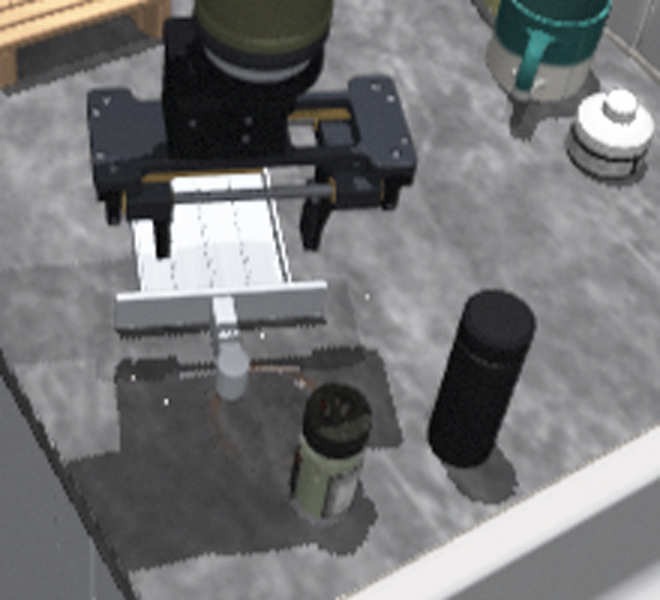

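The picture shows the open fingers (tips at crop (163,255) and (312,248)) straddling the line of the grip at (228,340), clear of the spice jar and mill. Descend and close.

Request:
jog_arm(
  increments=[
    {"tx": 0,"ty": 1,"tz": 20,"wx": 0,"wy": 0,"wz": 0,"gripper": 1},
    {"tx": 0,"ty": 1,"tz": 40,"wx": 0,"wy": 0,"wz": 0,"gripper": 1},
    {"tx": 0,"ty": 1,"tz": 60,"wx": 0,"wy": 0,"wz": 0,"gripper": 1},
    {"tx": 0,"ty": 1,"tz": 72,"wx": 0,"wy": 0,"wz": 0,"gripper": 1},
    {"tx": 0,"ty": 1,"tz": 78,"wx": 0,"wy": 0,"wz": 0,"gripper": 1},
  ],
)

```text
time: 3.45
position: [0.4317, -0.1789, 0.0114]
tool_rot: [-2.622, -1.728, 0.001]
ft_force: [0.5, 1.1, -0.2]
grip_width: 0.999
grip_force: 0.0
```

Request:
jog_arm(
  increments=[
    {"tx": 0,"ty": 0,"tz": 0,"wx": 0,"wy": 0,"wz": 0,"gripper": 0.4},
    {"tx": 0,"ty": 0,"tz": 0,"wx": 0,"wy": 0,"wz": 0,"gripper": 0.3},
    {"tx": 0,"ty": 0,"tz": 0,"wx": 0,"wy": 0,"wz": 0,"gripper": 0.25},
    {"tx": 0,"ty": 0,"tz": 0,"wx": 0,"wy": 0,"wz": 0,"gripper": 0},
    {"tx": 0,"ty": 0,"tz": 0,"wx": 0,"wy": 0,"wz": 0,"gripper": 0},
  ],
  grip_force=30,
)

```text
time: 3.87
position: [0.4321, -0.1807, 0.0129]
tool_rot: [2.625, 1.725, 0.003]
ft_force: [-0.1, -0.3, 1.4]
grip_width: 0.709
grip_force: 0.0
```

Request:
jog_arm(
  increments=[
    {"tx": 0,"ty": 0,"tz": 0,"wx": 0,"wy": 0,"wz": 0,"gripper": 0},
    {"tx": 0,"ty": 0,"tz": 0,"wx": 0,"wy": 0,"wz": 0,"gripper": 0},
    {"tx": 0,"ty": 0,"tz": 0,"wx": 0,"wy": 0,"wz": 0,"gripper": 0},
    {"tx": 0,"ty": 0,"tz": 0,"wx": 0,"wy": 0,"wz": 0,"gripper": 0},
    {"tx": 0,"ty": 0,"tz": 0,"wx": 0,"wy": 0,"wz": 0,"gripper": 0},
  ],
)

```text
time: 4.28
position: [0.4312, -0.1807, 0.0121]
tool_rot: [-2.625, -1.725, -0.0]
ft_force: [0.5, 0.4, -0.6]
grip_width: 0.326
grip_force: 0.0
```

Request:
jog_arm(
  increments=[
    {"tx": 0,"ty": 0,"tz": 0,"wx": 0,"wy": 0,"wz": 0,"gripper": 0},
    {"tx": 0,"ty": 0,"tz": 0,"wx": 0,"wy": 0,"wz": 0,"gripper": 0},
    {"tx": 0,"ty": 0,"tz": 0,"wx": 0,"wy": 0,"wz": 0,"gripper": 0},
    {"tx": 0,"ty": 0,"tz": 0,"wx": 0,"wy": 0,"wz": 0,"gripper": 0},
    {"tx": 0,"ty": 0,"tz": 0,"wx": 0,"wy": 0,"wz": 0,"gripper": 0},
  ],
)

```text
time: 4.7
position: [0.4312, -0.1807, 0.012]
tool_rot: [-2.625, -1.725, -0.0]
ft_force: [1.1, -0.1, -1.1]
grip_width: 0.017
grip_force: 0.0
```

```bash
python3 - <<'E'
from plan import *
plan([])
T=vision.get_image("top");S=vision.get_image("scene")
cv2.imwrite("pics/t2.png",T["color"]);cv2.imwrite("pics/s2.png",S["color"])
c=lambda i,u,v,w,h,k:cv2.resize(i[v:v+h,u:u+w],(w*k,h*k),interpolation=cv2.INTER_CUBIC)
cv2.imwrite("pics/g2.png",np.hstack([c(T["color"],360,235,80,80,5),c(S["color"],310,280,100,100,4)]))
E
```

```text
t 4.7 p [ 0.4312 -0.1807  0.012 ] phi 1.1628 F [ 1.1 -0.1 -1.1] g 0.017 0.0
```

View pics/g2.png

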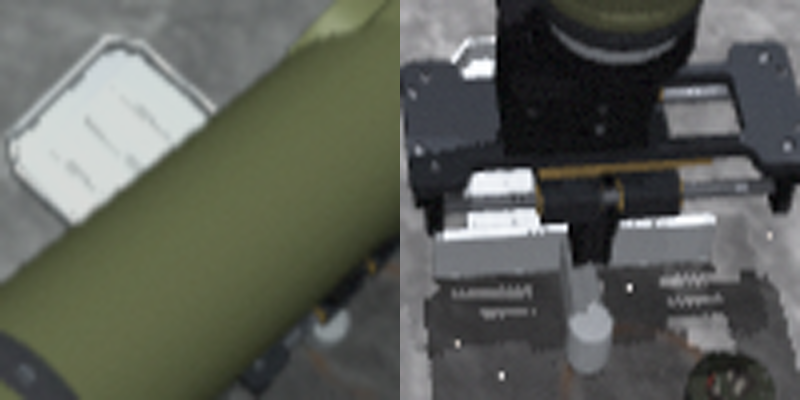

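```bash
python3 - <<'E'
from fit import *
from plan import *
p=np.array(ctrl.get_state()["position"])
print("tcp px crop",(proj(S,p)-[310,280]+.5)*4, "5cm up",(proj(S,p+[0,0,.05])-[310,280]+.5)*4)
c,s=np.cos(1.157),np.sin(1.157)
for m in((-86,0,36),(-108,0,36),(-128,0,36),(-140,0,36),(-140,0,0),(-108,8,4),(-108,8,36)):
    m=np.array(m)/1e3;w=[.4715+c*m[0]-s*m[1],-.0822+s*m[0]+c*m[1],m[2]];print(m,np.round((proj(S,w)-[310,280]+.5)*4),(np.round((proj(T,w)-[360,235]+.5)*5)))
print("tcp top",(proj(T,p)-[360,235]+.5)*5)
E
```

```text
tcp px crop [183.93926444 291.80554251] 5cm up [190.40774328 235.43418287]
[-0.086  0.     0.036] [176. 233.] [258. 255.]
[-0.108  0.     0.036] [182. 268.] [287. 282.]
[-0.128  0.     0.036] [187. 301.] [313. 306.]
[-0.14   0.     0.036] [191. 321.] [329. 321.]
[-0.14  0.    0.  ] [186. 360.] [318. 335.]
[-0.108  0.008  0.004] [163. 304.] [269. 305.]
[-0.108  0.008  0.036] [167. 269.] [278. 292.]
tcp top [281.36933169 286.5168315 ]
```

Image: fingers closed above the lug (tips at crop (590,265), lug below them), and closed empty. The true tips seem about 25 mm higher than the reported TCP. I reopen and feel my way down in small steps, watching force.

Request:
jog_arm(
  increments=[
    {"tx": 0,"ty": 0,"tz": -3,"wx": 0,"wy": 0,"wz": 0,"gripper": 0.6},
    {"tx": 0,"ty": 0,"tz": -3,"wx": 0,"wy": 0,"wz": 0,"gripper": 0.6},
    {"tx": 0,"ty": 0,"tz": -3,"wx": 0,"wy": 0,"wz": 0,"gripper": 0.6},
    {"tx": 0,"ty": 0,"tz": -3,"wx": 0,"wy": 0,"wz": 0,"gripper": 0.6},
    {"tx": 0,"ty": 0,"tz": -3,"wx": 0,"wy": 0,"wz": 0,"gripper": 0.6},
  ],
)

```text
time: 5.32
position: [0.4313, -0.1807, 0.0151]
tool_rot: [-2.625, -1.725, -0.0]
ft_force: [-0.1, -0.3, -0.3]
grip_width: 0.296
grip_force: 0.0
```

Request:
jog_arm(
  increments=[
    {"tx": 0,"ty": 0,"tz": 0,"wx": 0,"wy": 0,"wz": 0,"gripper": 0.6},
    {"tx": 0,"ty": 0,"tz": 0,"wx": 0,"wy": 0,"wz": 0,"gripper": 0.6},
    {"tx": 0,"ty": 0,"tz": 0,"wx": 0,"wy": 0,"wz": 0,"gripper": 0.6},
    {"tx": 0,"ty": 0,"tz": 0,"wx": 0,"wy": 0,"wz": 0,"gripper": 0.6},
    {"tx": 0,"ty": 0,"tz": 0,"wx": 0,"wy": 0,"wz": 0,"gripper": 0.6},
  ],
)

```text
time: 5.73
position: [0.4313, -0.1807, 0.0151]
tool_rot: [2.625, 1.725, 0.0]
ft_force: [1.1, 0.6, 0.6]
grip_width: 0.587
grip_force: 0.0
```

```bash
python3 - <<'E'
from plan import *
plan([])
S=vision.get_image("scene");im=S["color"]
cv2.imwrite("pics/g3.png",cv2.resize(im[290:380,330:450],(800,600),interpolation=cv2.INTER_CUBIC))
E
```

```text
t 5.73 p [ 0.4313 -0.1807  0.0151] phi 1.1628 F [1.1 0.6 0.6] g 0.587 0.0
```

View pics/g3.png

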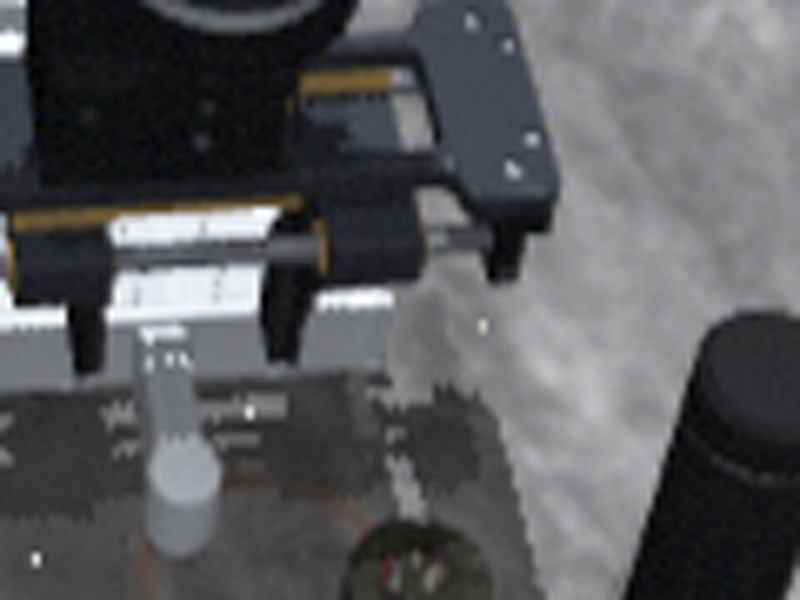

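The picture shows the open tips at (85,370) and (283,360), hovering just above the lug at (168,400) and about 4 mm too far right. I shift and lower gently.

Request:
jog_arm(
  increments=[
    {"tx": 0,"ty": -4,"tz": 3,"wx": 0,"wy": 0,"wz": 0,"gripper": 0.6},
    {"tx": 0,"ty": -4,"tz": 7,"wx": 0,"wy": 0,"wz": 0,"gripper": 0.6},
    {"tx": 0,"ty": -4,"tz": 11,"wx": 0,"wy": 0,"wz": 0,"gripper": 0.6},
    {"tx": 0,"ty": -4,"tz": 14,"wx": 0,"wy": 0,"wz": 0,"gripper": 0.6},
    {"tx": 0,"ty": -4,"tz": 14,"wx": 0,"wy": 0,"wz": 0,"gripper": 0.6},
  ],
)

```text
time: 6.2
position: [0.4269, -0.1789, 0.0002]
tool_rot: [-2.625, -1.725, 0.002]
ft_force: [0.2, 0.4, -0.4]
grip_width: 0.599
grip_force: 0.0
```

Request:
jog_arm(
  increments=[
    {"tx": 0,"ty": 0,"tz": 2,"wx": 0,"wy": 0,"wz": 0,"gripper": 0.6},
    {"tx": 0,"ty": 0,"tz": 4,"wx": 0,"wy": 0,"wz": 0,"gripper": 0.6},
    {"tx": 0,"ty": 0,"tz": 6,"wx": 0,"wy": 0,"wz": 0,"gripper": 0.6},
    {"tx": 0,"ty": 0,"tz": 8,"wx": 0,"wy": 0,"wz": 0,"gripper": 0.6},
    {"tx": 0,"ty": 0,"tz": 8,"wx": 0,"wy": 0,"wz": 0,"gripper": 0.6},
  ],
)

```text
time: 6.62
position: [0.4273, -0.179, -0.0073]
tool_rot: [-2.625, -1.725, 0.001]
ft_force: [-0.9, -0.6, -0.2]
grip_width: 0.595
grip_force: 0.0
```

Still free below a reported z of 0, which confirms the offset. A little lower, then close.

Request:
jog_arm(
  increments=[
    {"tx": 0,"ty": 0,"tz": 2,"wx": 0,"wy": 0,"wz": 0,"gripper": 0.6},
    {"tx": 0,"ty": 0,"tz": 4,"wx": 0,"wy": 0,"wz": 0,"gripper": 0.6},
    {"tx": 0,"ty": 0,"tz": 5,"wx": 0,"wy": 0,"wz": 0,"gripper": 0.6},
    {"tx": 0,"ty": 0,"tz": 5,"wx": 0,"wy": 0,"wz": 0,"gripper": 0.3},
    {"tx": 0,"ty": 0,"tz": 5,"wx": 0,"wy": 0,"wz": 0,"gripper": 0},
  ],
)

```text
time: 7.03
position: [0.4275, -0.1791, -0.012]
tool_rot: [-2.625, -1.725, 0.0]
ft_force: [-0.2, 0.5, -0.5]
grip_width: 0.516
grip_force: 0.0
```

Request:
jog_arm(
  increments=[
    {"tx": 0,"ty": 0,"tz": 0,"wx": 0,"wy": 0,"wz": 0,"gripper": 0},
    {"tx": 0,"ty": 0,"tz": 0,"wx": 0,"wy": 0,"wz": 0,"gripper": 0},
    {"tx": 0,"ty": 0,"tz": 0,"wx": 0,"wy": 0,"wz": 0,"gripper": 0},
    {"tx": 0,"ty": 0,"tz": 0,"wx": 0,"wy": 0,"wz": 0,"gripper": 0},
    {"tx": 0,"ty": 0,"tz": 0,"wx": 0,"wy": 0,"wz": 0,"gripper": 0},
  ],
)

```text
time: 7.45
position: [0.4278, -0.1792, -0.0119]
tool_rot: [2.625, 1.725, 0.001]
ft_force: [0.6, 0.0, -0.1]
grip_width: 0.182
grip_force: 30.0
```

Request:
jog_arm(
  increments=[
    {"tx": 0,"ty": 0,"tz": 0,"wx": 0,"wy": 0,"wz": 0,"gripper": 0},
    {"tx": 0,"ty": 0,"tz": 0,"wx": 0,"wy": 0,"wz": 0,"gripper": 0},
    {"tx": 0,"ty": 0,"tz": 0,"wx": 0,"wy": 0,"wz": 0,"gripper": 0},
    {"tx": 0,"ty": 0,"tz": 0,"wx": 0,"wy": 0,"wz": 0,"gripper": 0},
    {"tx": 0,"ty": 0,"tz": 0,"wx": 0,"wy": 0,"wz": 0,"gripper": 0},
  ],
)

```text
time: 7.87
position: [0.4278, -0.1792, -0.0119]
tool_rot: [2.625, 1.725, 0.001]
ft_force: [0.5, -0.1, -0.7]
grip_width: 0.178
grip_force: 30.0
```

Gripped (15.7 mm matches the lug). Drag it to line up in front of the mouth.

```bash
python3 - <<'E'
from plan import *
plan([(.448,-.133,-.012,1.343),(.4673,-.0862,-.012,1.523)])
E
```

```text
t 7.87 p [ 0.4278 -0.1792 -0.0119] phi 1.1628 F [ 0.5 -0.1 -0.7] g 0.178 30.0
[50.4  0.2  0.1] [ 0.001 -0.    -0.18 ]
[49.9  8.2  0. ] [ 0.    0.   -0.18]
```

Request:
jog_arm(
  increments=[
    {"tx": 10,"ty": 0,"tz": 0,"wx": 0,"wy": 0,"wz": -0.036,"gripper": 0},
    {"tx": 20,"ty": 0,"tz": 0,"wx": 0,"wy": 0,"wz": -0.072,"gripper": 0},
    {"tx": 30,"ty": 0,"tz": 0,"wx": 0,"wy": 0,"wz": -0.108,"gripper": 0},
    {"tx": 40,"ty": 0,"tz": 0,"wx": 0,"wy": 0,"wz": -0.144,"gripper": 0},
    {"tx": 50,"ty": 0,"tz": 0,"wx": 0,"wy": 0,"wz": -0.18,"gripper": 0},
  ],
)

```text
time: 8.28
position: [0.448, -0.132, -0.0118]
tool_rot: [2.455, 1.96, 0.0]
ft_force: [-0.5, -2.1, 1.1]
grip_width: 0.181
grip_force: 30.0
```

Request:
jog_arm(
  increments=[
    {"tx": 10,"ty": 2,"tz": 0,"wx": 0,"wy": 0,"wz": -0.036,"gripper": 0},
    {"tx": 20,"ty": 4,"tz": 0,"wx": 0,"wy": 0,"wz": -0.072,"gripper": 0},
    {"tx": 30,"ty": 5,"tz": 0,"wx": 0,"wy": 0,"wz": -0.108,"gripper": 0},
    {"tx": 40,"ty": 7,"tz": 0,"wx": 0,"wy": 0,"wz": -0.144,"gripper": 0},
    {"tx": 50,"ty": 8,"tz": 0,"wx": 0,"wy": 0,"wz": -0.18,"gripper": 0},
  ],
)

```text
time: 8.7
position: [0.467, -0.0855, -0.0119]
tool_rot: [2.27, 2.171, 0.0]
ft_force: [-0.2, -2.2, 2.3]
grip_width: 0.179
grip_force: 30.0
```

```bash
python3 - <<'E'
from fit import *
from plan import *
plan([])
c=lambda i,u,v,w,h,k:cv2.resize(i[v:v+h,u:u+w],(w*k,h*k),interpolation=cv2.INTER_CUBIC)
cv2.imwrite("pics/g4.png",np.hstack([c(T["color"],260,180,100,120,4),c(S["color"],250,200,100,120,4)]))
E
```

```text
t 8.8 p [ 0.4674 -0.0836 -0.012 ] phi 1.5271 F [1.8 1.3 0.1] g 0.181 30.0
```

View pics/g4.png

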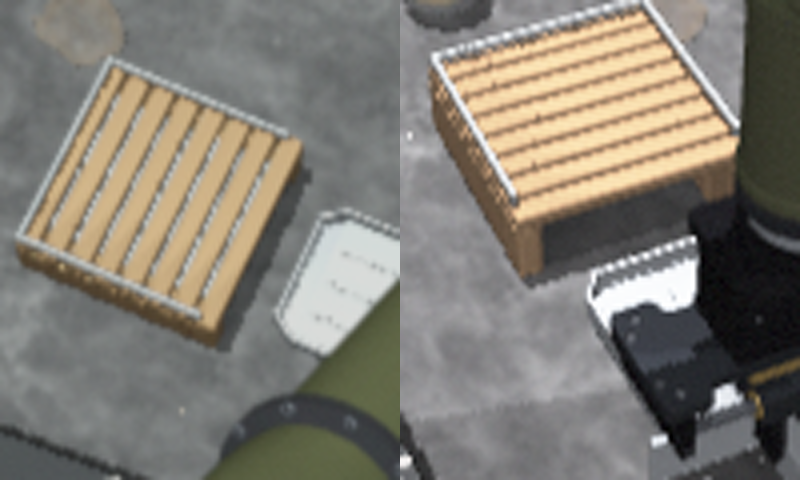

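The picture shows the tray's leading edge squarely before the mouth: top crop (322,222) to (277,315), stand front edge (302,145) to (215,340). Now I check the offset by numbers.

```bash
python3 - <<'E'
from fit import *
from plan import *
f=lambda c:px((260,180),c,4)
A=np.array([.4808,.1965]);th=1.523;c,s=np.cos(th),np.sin(th);M=np.array([[c,s],[-s,c]])
for n,q,z in(("lead far",(322,222),.018),("lead near",(277,315),.018),("side far",(350,211),.018),("side near",(318,354),.018),("st far",(302,142),.052),("st near",(216,332),.052)):
    print(n,np.round(M@(onz(T,*f(q),z)[:2]-A)*1e3,1))
g=lambda c:px((250,200),c,4)
for n,q,z in(("lead left",(195,270),.018),("lead r",(292,240),.018),("side left",(188,290),.018),("st bl",(127,284),0),):
    print("S",n,np.round(M@(onz(S,*g(q),z)[:2]-A)*1e3,1))
plan([])
E
```

```text
lead far [-111.9  -37.1]
lead near [-110.5   42.6]
side far [-127.5  -53.5]
side near [-149.6   57.7]
st far [-77.5 -76.9]
st near [-79.5  81.8]
S lead left [-106.    41.8]
S lead r [-107.8  -23.8]
S side left [-119.7   52.5]
S st bl [-83.4  78.4]
t 8.9 p [ 0.4668 -0.0846 -0.012 ] phi 1.5237 F [0.5 1.4 1.2] g 0.18 30.0
```

Aligned within about a millimetre. Push in along tool x, watching the force.

Request:
jog_arm(
  increments=[
    {"tx": 10,"ty": 0,"tz": 0,"wx": 0,"wy": 0,"wz": 0,"gripper": 0},
    {"tx": 20,"ty": 0,"tz": 0,"wx": 0,"wy": 0,"wz": 0,"gripper": 0},
    {"tx": 30,"ty": 0,"tz": 0,"wx": 0,"wy": 0,"wz": 0,"gripper": 0},
    {"tx": 40,"ty": 0,"tz": 0,"wx": 0,"wy": 0,"wz": 0,"gripper": 0},
    {"tx": 48,"ty": 0,"tz": 0,"wx": 0,"wy": 0,"wz": 0,"gripper": 0},
  ],
  grip_force=20,
)

```text
time: 9.32
position: [0.4688, -0.0372, -0.0119]
tool_rot: [-2.273, -2.168, -0.0]
ft_force: [-0.8, -3.3, 2.9]
grip_width: 0.179
grip_force: 20.0
```

Request:
jog_arm(
  increments=[
    {"tx": 4,"ty": 0,"tz": 0,"wx": 0,"wy": 0,"wz": 0,"gripper": 0},
    {"tx": 8,"ty": 0,"tz": 0,"wx": 0,"wy": 0,"wz": 0,"gripper": 0},
    {"tx": 12,"ty": 0,"tz": 0,"wx": 0,"wy": 0,"wz": 0,"gripper": 0},
    {"tx": 16,"ty": 0,"tz": 0,"wx": 0,"wy": 0,"wz": 0,"gripper": 0},
    {"tx": 20,"ty": 0,"tz": 0,"wx": 0,"wy": 0,"wz": 0,"gripper": 0},
  ],
)

```text
time: 9.73
position: [0.4698, -0.0184, -0.0119]
tool_rot: [2.275, 2.167, -0.0]
ft_force: [-0.7, -4.4, 3.8]
grip_width: 0.183
grip_force: 20.0
```

Request:
jog_arm(
  increments=[
    {"tx": 7,"ty": 0,"tz": 0,"wx": 0,"wy": 0,"wz": 0,"gripper": 0},
    {"tx": 14,"ty": 0,"tz": 0,"wx": 0,"wy": 0,"wz": 0,"gripper": 0},
    {"tx": 21,"ty": 0,"tz": 0,"wx": 0,"wy": 0,"wz": 0,"gripper": 0},
    {"tx": 28,"ty": 0,"tz": 0,"wx": 0,"wy": 0,"wz": 0,"gripper": 0},
    {"tx": 35,"ty": 0,"tz": 0,"wx": 0,"wy": 0,"wz": 0,"gripper": 0},
  ],
)

```text
time: 10.15
position: [0.4715, 0.0173, -0.0119]
tool_rot: [2.274, 2.168, 0.0]
ft_force: [0.5, -4.6, 4.2]
grip_width: 0.181
grip_force: 20.0
```

Request:
jog_arm(
  increments=[
    {"tx": 6,"ty": 0,"tz": 0,"wx": 0,"wy": 0,"wz": 0,"gripper": 0},
    {"tx": 12,"ty": 0,"tz": 0,"wx": 0,"wy": 0,"wz": 0,"gripper": 0},
    {"tx": 18,"ty": 0,"tz": 0,"wx": 0,"wy": 0,"wz": 0,"gripper": 0},
    {"tx": 24,"ty": 0,"tz": 0,"wx": 0,"wy": 0,"wz": 0,"gripper": 0},
    {"tx": 30,"ty": 0,"tz": 0,"wx": 0,"wy": 0,"wz": 0,"gripper": 0},
  ],
)

```text
time: 10.57
position: [0.4729, 0.0469, -0.0119]
tool_rot: [2.274, 2.167, -0.0]
ft_force: [0.4, -4.7, 4.9]
grip_width: 0.183
grip_force: 20.0
```

Request:
jog_arm(
  increments=[
    {"tx": 6,"ty": 0,"tz": 0,"wx": 0,"wy": 0,"wz": 0,"gripper": 0},
    {"tx": 12,"ty": 0,"tz": 0,"wx": 0,"wy": 0,"wz": 0,"gripper": 0},
    {"tx": 18,"ty": 0,"tz": 0,"wx": 0,"wy": 0,"wz": 0,"gripper": 0},
    {"tx": 24,"ty": 0,"tz": 0,"wx": 0,"wy": 0,"wz": 0,"gripper": 0},
    {"tx": 30,"ty": 0,"tz": 0,"wx": 0,"wy": 0,"wz": 0,"gripper": 0},
  ],
)

```text
time: 10.98
position: [0.4743, 0.0769, -0.0119]
tool_rot: [2.274, 2.167, -0.0]
ft_force: [0.3, -5.3, 5.4]
grip_width: 0.182
grip_force: 20.0
```

Request:
jog_arm(
  increments=[
    {"tx": 2,"ty": 0,"tz": 0,"wx": 0,"wy": 0,"wz": 0,"gripper": 0},
    {"tx": 4,"ty": 0,"tz": 0,"wx": 0,"wy": 0,"wz": 0,"gripper": 0},
    {"tx": 6,"ty": 0,"tz": 0,"wx": 0,"wy": 0,"wz": 0,"gripper": 0},
    {"tx": 7,"ty": 0,"tz": 0,"wx": 0,"wy": 0,"wz": 0,"gripper": 0},
    {"tx": 8,"ty": 0,"tz": 0,"wx": 0,"wy": 0,"wz": 0,"gripper": 0},
  ],
)

```text
time: 11.4
position: [0.4746, 0.0844, -0.0119]
tool_rot: [2.274, 2.167, -0.001]
ft_force: [-0.4, -4.6, 5.5]
grip_width: 0.18
grip_force: 20.0
```

Request:
jog_arm(
  increments=[
    {"tx": 1,"ty": 0,"tz": 0,"wx": 0,"wy": 0,"wz": 0,"gripper": 0},
    {"tx": 2,"ty": 0,"tz": 0,"wx": 0,"wy": 0,"wz": 0,"gripper": 0},
    {"tx": 3,"ty": 0,"tz": 0,"wx": 0,"wy": 0,"wz": 0,"gripper": 0},
    {"tx": 4,"ty": 0,"tz": 0,"wx": 0,"wy": 0,"wz": 0,"gripper": 0},
    {"tx": 4,"ty": 0,"tz": 0,"wx": 0,"wy": 0,"wz": 0,"gripper": 0},
  ],
)

```text
time: 11.82
position: [0.4748, 0.0886, -0.0119]
tool_rot: [-2.274, -2.167, 0.0]
ft_force: [-0.2, -3.5, 5.7]
grip_width: 0.18
grip_force: 20.0
```

Request:
jog_arm(
  increments=[
    {"tx": 1,"ty": 0,"tz": 0,"wx": 0,"wy": 0,"wz": 0,"gripper": 0},
    {"tx": 2,"ty": 0,"tz": 0,"wx": 0,"wy": 0,"wz": 0,"gripper": 0},
    {"tx": 3,"ty": 0,"tz": 0,"wx": 0,"wy": 0,"wz": 0,"gripper": 0},
    {"tx": 3,"ty": 0,"tz": 0,"wx": 0,"wy": 0,"wz": 0,"gripper": 0},
    {"tx": 3,"ty": 0,"tz": 0,"wx": 0,"wy": 0,"wz": 0,"gripper": 0},
  ],
)

```text
time: 12.23
position: [0.475, 0.0916, -0.0119]
tool_rot: [-2.274, -2.167, 0.0]
ft_force: [-0.9, -4.1, 5.5]
grip_width: 0.182
grip_force: 20.0
```

Request:
jog_arm(
  increments=[
    {"tx": 1,"ty": 0,"tz": 0,"wx": 0,"wy": 0,"wz": 0,"gripper": 0},
    {"tx": 2,"ty": 0,"tz": 0,"wx": 0,"wy": 0,"wz": 0,"gripper": 0},
    {"tx": 3,"ty": 0,"tz": 0,"wx": 0,"wy": 0,"wz": 0,"gripper": 0},
    {"tx": 3,"ty": 0,"tz": 0,"wx": 0,"wy": 0,"wz": 0,"gripper": 0},
    {"tx": 3,"ty": 0,"tz": 0,"wx": 0,"wy": 0,"wz": 0,"gripper": 0},
  ],
)

```text
time: 12.65
position: [0.4749, 0.092, -0.0119]
tool_rot: [2.275, 2.165, -0.004]
ft_force: [-0.4, -9.2, 7.6]
grip_width: 0.177
grip_force: 20.0
```

Request:
jog_arm(
  increments=[
    {"tx": 1,"ty": 0,"tz": 0,"wx": 0,"wy": 0,"wz": 0,"gripper": 0},
    {"tx": 2,"ty": 0,"tz": 0,"wx": 0,"wy": 0,"wz": 0,"gripper": 0},
    {"tx": 4,"ty": 0,"tz": 0,"wx": 0,"wy": 0,"wz": 0,"gripper": 0},
    {"tx": 4,"ty": 0,"tz": 0,"wx": 0,"wy": 0,"wz": 0,"gripper": 0},
    {"tx": 4,"ty": 0,"tz": 0,"wx": 0,"wy": 0,"wz": 0,"gripper": 0},
  ],
  grip_force=35,
)

```text
time: 13.07
position: [0.4749, 0.092, -0.0119]
tool_rot: [2.275, 2.161, -0.01]
ft_force: [-1.3, -19.3, 11.0]
grip_width: 0.181
grip_force: 35.0
```

```bash
python3 - <<'E'
from plan import *
plan([(.475,.088,-.012,1.523)])
S=vision.get_image("scene");T=vision.get_image("top")
c=lambda i,u,v,w,h,k:cv2.resize(i[v:v+h,u:u+w],(w*k,h*k),interpolation=cv2.INTER_CUBIC)
cv2.imwrite("pics/g5.png",np.hstack([c(T["color"],260,180,100,120,4),c(S["color"],250,190,100,120,4)]))
E
```

```text
t 13.07 p [ 0.4749  0.092  -0.0119] phi 1.5197 F [ -1.3 -19.3  11. ] g 0.181 35.0
[-4.   0.3  0.1] [-0.002  0.007 -0.003]
```

Firm stop (about 15 N over sliding friction, no motion). Relax, release, rise.

Request:
jog_arm(
  increments=[
    {"tx": -3,"ty": 0,"tz": 0,"wx": 0,"wy": 0,"wz": 0,"gripper": 0},
    {"tx": -6,"ty": 0,"tz": 0,"wx": 0,"wy": 0,"wz": 0,"gripper": 0},
    {"tx": -6,"ty": 0,"tz": 0,"wx": 0,"wy": 0,"wz": 0,"gripper": 0.6},
    {"tx": -6,"ty": 0,"tz": 0,"wx": 0,"wy": 0,"wz": 0,"gripper": 0.6},
    {"tx": -6,"ty": 0,"tz": 0,"wx": 0,"wy": 0,"wz": 0,"gripper": 0.6},
  ],
)

```text
time: 13.58
position: [0.4744, 0.0939, -0.0124]
tool_rot: [-2.272, -2.168, 0.0]
ft_force: [-0.0, 0.1, 0.4]
grip_width: 0.324
grip_force: 0.0
```

Request:
jog_arm(
  increments=[
    {"tx": 0,"ty": 0,"tz": 0,"wx": 0,"wy": 0,"wz": 0,"gripper": 0.6},
    {"tx": 0,"ty": 0,"tz": -10,"wx": 0,"wy": 0,"wz": 0,"gripper": 0.6},
    {"tx": 0,"ty": 0,"tz": -40,"wx": 0,"wy": 0,"wz": 0,"gripper": 1},
    {"tx": 0,"ty": 0,"tz": -80,"wx": 0,"wy": 0,"wz": 0,"gripper": 1},
    {"tx": 0,"ty": 0,"tz": -120,"wx": 0,"wy": 0,"wz": 0,"gripper": 1},
  ],
)

```text
time: 14.0
position: [0.474, 0.0923, 0.1094]
tool_rot: [-2.274, -2.167, 0.003]
ft_force: [2.1, 0.8, -0.7]
grip_width: 0.705
grip_force: 0.0
```

Request:
jog_arm(
  increments=[
    {"tx": -10,"ty": 0,"tz": -20,"wx": 0,"wy": 0,"wz": 0,"gripper": 1},
    {"tx": -30,"ty": 0,"tz": -40,"wx": 0,"wy": 0,"wz": 0,"gripper": 1},
    {"tx": -60,"ty": 0,"tz": -60,"wx": 0,"wy": 0,"wz": 0,"gripper": 1},
    {"tx": -90,"ty": 0,"tz": -60,"wx": 0,"wy": 0,"wz": 0,"gripper": 1},
    {"tx": -120,"ty": 0,"tz": -60,"wx": 0,"wy": 0,"wz": 0,"gripper": 1},
  ],
)

```text
time: 14.42
position: [0.4703, -0.0281, 0.1704]
tool_rot: [2.272, 2.168, 0.006]
ft_force: [1.3, -1.5, -0.6]
grip_width: 0.987
grip_force: 0.0
```

```bash
python3 - <<'E'
from fit import *
from plan import *
plan([(.5,.11,.175,1.4),(.49,.29,.175,1.4),(.469,.4135,.1,1.4)])
c=lambda i,u,v,w,h,k:cv2.resize(i[v:v+h,u:u+w],(w*k,h*k),interpolation=cv2.INTER_CUBIC)
cv2.imwrite("pics/g5.png",np.hstack([c(T["color"],260,180,80,120,5),c(S["color"],250,190,80,120,5)]))
a=lambda q:px((170,170),q,5);b=lambda q:px((205,135),q,5)
for n,p,q in(("green",(187,287),(83,206)),("purple",(111,106),(174,84)),("jar",(290,148),(266,175))):
    # two-view triangulation of lid centres
    r1=ray(T,*a(p));r2=ray(S,*b(q));A=np.c_[r1[1],-r2[1]];k=np.linalg.lstsq(A,r2[0]-r1[0],rcond=None)[0]
    print(n,np.round(r1[0]+r1[1]*k[0],3),np.round(r2[0]+r2[1]*k[1],3))
E
```

```text
t 14.52 p [ 0.4692 -0.0328  0.1694] phi 1.5148 F [-0.2  1.2 -0.4] g 0.992 0.0
[144.3  22.7  -5.6] [0.002 0.    0.115]
[175.7 -40.4   0. ] [0. 0. 0.]
[118.1 -41.7  75. ] [0. 0. 0.]
green [0.371 0.435 0.097] [0.369 0.436 0.096]
purple [0.456 0.523 0.099] [0.458 0.523 0.1  ]
jar [0.471 0.416 0.097] [0.47  0.417 0.096]
```

View pics/g5.png

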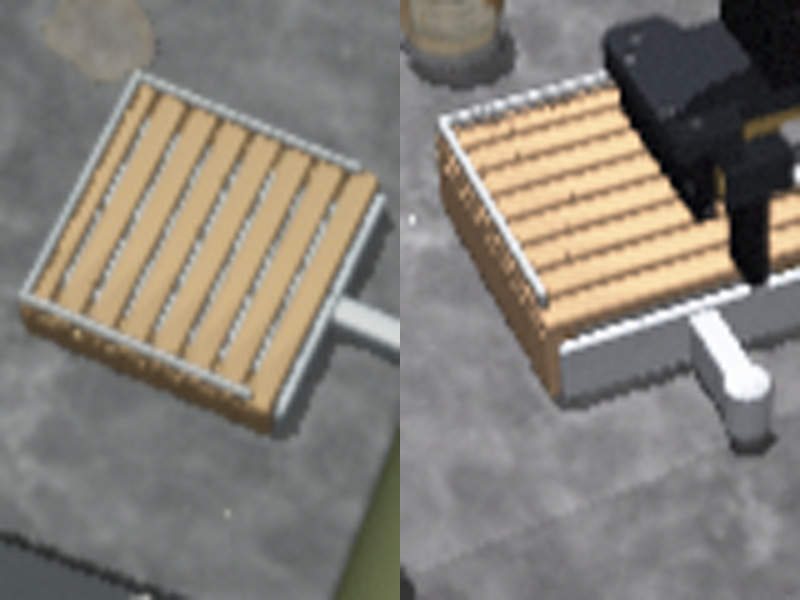

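The last picture shows the plate flush along the whole front face (top crop (275,415) to (385,200)), with the grip trailing. Now the red-lidded jar at (0.470, 0.415). Its neighbours are at bearings 97° and 169°, so I close along 43°.

```bash
python3 - <<'E'
from plan import *
plan([(.5,.12,.17,1.65),(.5,.29,.17,2.0),(.47,.415,.13,2.32)])
E
```

```text
t 14.52 p [ 0.4692 -0.0328  0.1694] phi 1.5148 F [-0.2  1.2 -0.4] g 0.992 0.0
[154.2  22.2  -0.6] [ 0.002  0.001 -0.135]
[169.5  13.5   0. ] [ 0.    0.   -0.35]
[126.1  24.7  40. ] [ 0.    0.   -0.32]
```

Request:
jog_arm(
  increments=[
    {"tx": 31,"ty": 4,"tz": 0,"wx": 0,"wy": 0,"wz": -0.03,"gripper": 1},
    {"tx": 62,"ty": 9,"tz": 0,"wx": 0,"wy": 0,"wz": -0.06,"gripper": 1},
    {"tx": 93,"ty": 13,"tz": 0,"wx": 0,"wy": 0,"wz": -0.09,"gripper": 1},
    {"tx": 124,"ty": 18,"tz": 0,"wx": 0,"wy": 0,"wz": -0.12,"gripper": 1},
    {"tx": 154,"ty": 22,"tz": 0,"wx": 0,"wy": 0,"wz": -0.135,"gripper": 1},
  ],
)

```text
time: 14.93
position: [0.4985, 0.1279, 0.1686]
tool_rot: [-2.12, -2.318, -0.001]
ft_force: [0.1, -0.1, 0.4]
grip_width: 1.002
grip_force: 0.0
```

Request:
jog_arm(
  increments=[
    {"tx": 34,"ty": 3,"tz": 0,"wx": 0,"wy": 0,"wz": -0.07,"gripper": 1},
    {"tx": 68,"ty": 5,"tz": 0,"wx": 0,"wy": 0,"wz": -0.14,"gripper": 1},
    {"tx": 102,"ty": 8,"tz": 0,"wx": 0,"wy": 0,"wz": -0.21,"gripper": 1},
    {"tx": 136,"ty": 11,"tz": 0,"wx": 0,"wy": 0,"wz": -0.28,"gripper": 1},
    {"tx": 169,"ty": 13,"tz": 0,"wx": 0,"wy": 0,"wz": -0.35,"gripper": 1},
  ],
)

```text
time: 15.35
position: [0.4961, 0.2976, 0.1684]
tool_rot: [-1.681, -2.654, -0.001]
ft_force: [0.3, -0.0, -0.1]
grip_width: 1.0
grip_force: 0.0
```

Request:
jog_arm(
  increments=[
    {"tx": 32,"ty": 6,"tz": 5,"wx": 0,"wy": 0,"wz": -0.08,"gripper": 1},
    {"tx": 64,"ty": 12,"tz": 10,"wx": 0,"wy": 0,"wz": -0.16,"gripper": 1},
    {"tx": 96,"ty": 18,"tz": 20,"wx": 0,"wy": 0,"wz": -0.24,"gripper": 1},
    {"tx": 118,"ty": 23,"tz": 30,"wx": 0,"wy": 0,"wz": -0.3,"gripper": 1},
    {"tx": 126,"ty": 25,"tz": 40,"wx": 0,"wy": 0,"wz": -0.32,"gripper": 1},
  ],
)

```text
time: 15.77
position: [0.4627, 0.4253, 0.1276]
tool_rot: [-1.229, -2.888, -0.003]
ft_force: [-0.6, 1.1, 0.6]
grip_width: 1.002
grip_force: 0.0
```

```bash
python3 - <<'E'
from fit import *
from plan import *
S=vision.get_image("scene")
for n,im in(("scene",S),("top",T)):
    for r in vision.spot_in(n,"jar_center")[:3]:
        b=r["bbox"];print(n,round(r["conf"],2),np.round(b).tolist())
cv2.imwrite("pics/g6.png",S["color"])
plan([(.47,.415,.03,2.32)])
E
```

```text
scene 0.77 [229.0, 146.0, 253.0, 187.0]
scene 0.7 [247.0, 165.0, 274.0, 202.0]
scene 0.67 [210.0, 168.0, 235.0, 208.0]
top 0.69 [177.0, 182.0, 201.0, 213.0]
top 0.61 [196.0, 223.0, 206.0, 240.0]
t 16.02 p [0.4678 0.4174 0.1287] phi 2.3238 F [ 0.8 -1.   0.4] g 0.999 0.0
[-3.1 -0.  98.7] [0.    0.001 0.004]
```

Request:
jog_arm(
  increments=[
    {"tx": -3,"ty": 0,"tz": 10,"wx": 0,"wy": 0,"wz": 0,"gripper": 1},
    {"tx": -3,"ty": 0,"tz": 20,"wx": 0,"wy": 0,"wz": 0,"gripper": 1},
    {"tx": -3,"ty": 0,"tz": 32,"wx": 0,"wy": 0,"wz": 0,"gripper": 1},
    {"tx": -3,"ty": 0,"tz": 44,"wx": 0,"wy": 0,"wz": 0,"gripper": 1},
    {"tx": -3,"ty": 0,"tz": 52,"wx": 0,"wy": 0,"wz": 0,"gripper": 1},
  ],
)

```text
time: 16.43
position: [0.4676, 0.4162, 0.0736]
tool_rot: [-1.244, -2.884, 0.004]
ft_force: [-0.9, 0.2, -0.2]
grip_width: 0.999
grip_force: 0.0
```

Request:
jog_arm(
  increments=[
    {"tx": 0,"ty": 0,"tz": 3,"wx": 0,"wy": 0,"wz": 0,"gripper": 1},
    {"tx": 0,"ty": 0,"tz": 6,"wx": 0,"wy": 0,"wz": 0,"gripper": 1},
    {"tx": 0,"ty": 0,"tz": 9,"wx": 0,"wy": 0,"wz": 0,"gripper": 1},
    {"tx": 0,"ty": 0,"tz": 12,"wx": 0,"wy": 0,"wz": 0,"gripper": 1},
    {"tx": 0,"ty": 0,"tz": 15,"wx": 0,"wy": 0,"wz": 0,"gripper": 1},
  ],
)

```text
time: 16.85
position: [0.4686, 0.4178, 0.0613]
tool_rot: [1.243, 2.885, 0.002]
ft_force: [0.2, -1.0, 1.3]
grip_width: 1.004
grip_force: 0.0
```

```bash
python3 - <<'E'
from plan import *
plan([(.47,.415,.03,2.32)])
S=vision.get_image("scene");E=np.array(S["extrinsics"])
a=cv2.imread("pics/s2.png");b=S["color"]
# lid (red) blob before and now: has the jar moved?
for i in(a,b):
    c=i[155:195,240:280].astype(int);m=(c[...,2]>120)&(c[...,2]-c[...,1]>50)&(c[...,2]-c[...,0]>50);v,u=np.nonzero(m);print(len(u),u.mean().round(1)+240,v.mean().round(1)+155,u.min()+240,u.max()+240,v.min()+155,v.max()+155)
E
```

```text
t 16.85 p [0.4686 0.4178 0.0613] phi 2.3279 F [ 0.2 -1.   1.3] g 1.004 0.0
[-3.  -1.  31.3] [ 0.001 -0.     0.008]
107 254.0 172.1 247 263 166 176
46 262.4 166.3 254 268 163 168
```

No contact and the lid is unmoved. Continue down and close gently.

Request:
jog_arm(
  increments=[
    {"tx": -2,"ty": 0,"tz": 7,"wx": 0,"wy": 0,"wz": 0,"gripper": 1},
    {"tx": -2,"ty": 0,"tz": 14,"wx": 0,"wy": 0,"wz": 0,"gripper": 1},
    {"tx": -2,"ty": 0,"tz": 21,"wx": 0,"wy": 0,"wz": 0,"gripper": 1},
    {"tx": -2,"ty": 0,"tz": 28,"wx": 0,"wy": 0,"wz": 0,"gripper": 1},
    {"tx": -2,"ty": 0,"tz": 31,"wx": 0,"wy": 0,"wz": 0,"gripper": 1},
  ],
  grip_force=20,
)

```text
time: 17.32
position: [0.4689, 0.4153, 0.0283]
tool_rot: [-1.243, -2.884, 0.003]
ft_force: [-0.1, -0.0, 0.0]
grip_width: 1.0
grip_force: 0.0
```

Request:
jog_arm(
  increments=[
    {"tx": 0,"ty": 0,"tz": 0,"wx": 0,"wy": 0,"wz": 0,"gripper": 0.85},
    {"tx": 0,"ty": 0,"tz": 0,"wx": 0,"wy": 0,"wz": 0,"gripper": 0.75},
    {"tx": 0,"ty": 0,"tz": 0,"wx": 0,"wy": 0,"wz": 0,"gripper": 0.6},
    {"tx": 0,"ty": 0,"tz": 0,"wx": 0,"wy": 0,"wz": 0,"gripper": 0.6},
    {"tx": 0,"ty": 0,"tz": 0,"wx": 0,"wy": 0,"wz": 0,"gripper": 0.5},
  ],
  grip_force=20,
)

```text
time: 17.73
position: [0.4699, 0.4161, 0.0305]
tool_rot: [1.243, 2.885, 0.001]
ft_force: [-1.2, -0.2, -2.6]
grip_width: 0.712
grip_force: 29.6
```

Request:
jog_arm(
  increments=[
    {"tx": 0,"ty": 0,"tz": 0,"wx": 0,"wy": 0,"wz": 0,"gripper": 0.5},
    {"tx": 0,"ty": 0,"tz": 0,"wx": 0,"wy": 0,"wz": 0,"gripper": 0.5},
    {"tx": 0,"ty": 0,"tz": 0,"wx": 0,"wy": 0,"wz": 0,"gripper": 0.5},
    {"tx": 0,"ty": 0,"tz": 0,"wx": 0,"wy": 0,"wz": 0,"gripper": 0.5},
    {"tx": 0,"ty": 0,"tz": 0,"wx": 0,"wy": 0,"wz": 0,"gripper": 0.5},
  ],
)

```text
time: 18.15
position: [0.4698, 0.416, 0.0302]
tool_rot: [1.243, 2.885, 0.0]
ft_force: [-0.5, -0.7, 1.2]
grip_width: 0.704
grip_force: 42.4
```

Gripped on the body (61 mm). Lift.

Request:
jog_arm(
  increments=[
    {"tx": 0,"ty": 0,"tz": -5,"wx": 0,"wy": 0,"wz": 0,"gripper": 0.5},
    {"tx": 0,"ty": 0,"tz": -12,"wx": 0,"wy": 0,"wz": 0,"gripper": 0.5},
    {"tx": 0,"ty": 0,"tz": -22,"wx": 0,"wy": 0,"wz": 0,"gripper": 0.5},
    {"tx": 0,"ty": 0,"tz": -32,"wx": 0,"wy": 0,"wz": 0,"gripper": 0.5},
    {"tx": 0,"ty": 0,"tz": -40,"wx": 0,"wy": 0,"wz": 0,"gripper": 0.5},
  ],
)

```text
time: 18.57
position: [0.4702, 0.4164, 0.0718]
tool_rot: [1.243, 2.885, 0.002]
ft_force: [0.3, 0.6, -2.1]
grip_width: 0.708
grip_force: 42.9
```

Request:
jog_arm(
  increments=[
    {"tx": 0,"ty": 0,"tz": -10,"wx": 0,"wy": 0,"wz": 0,"gripper": 0.5},
    {"tx": 0,"ty": 0,"tz": -22,"wx": 0,"wy": 0,"wz": 0,"gripper": 0.5},
    {"tx": 0,"ty": 0,"tz": -34,"wx": 0,"wy": 0,"wz": 0,"gripper": 0.5},
    {"tx": 0,"ty": 0,"tz": -46,"wx": 0,"wy": 0,"wz": 0,"gripper": 0.5},
    {"tx": 0,"ty": 0,"tz": -55,"wx": 0,"wy": 0,"wz": 0,"gripper": 0.5},
  ],
)

```text
time: 18.98
position: [0.4702, 0.4164, 0.1272]
tool_rot: [1.243, 2.884, 0.003]
ft_force: [0.4, 0.2, -3.3]
grip_width: 0.71
grip_force: 42.9
```

```bash
python3 - <<'E'
from plan import *
plan([(.475,.306,.125,2.15),(.4808,.1965,.125,2.0)])
E
```

```text
t 18.98 p [0.4702 0.4164 0.1272] phi 2.3278 F [ 0.4  0.2 -3.3] g 0.71 42.9
[-83.5 -72.4   2.1] [ 0.002 -0.     0.178]
[-94.8 -55.1   0. ] [0.   0.   0.15]
```

Request:
jog_arm(
  increments=[
    {"tx": -12,"ty": -10,"tz": 0,"wx": 0,"wy": 0,"wz": 0.03,"gripper": 0.5},
    {"tx": -28,"ty": -24,"tz": 0,"wx": 0,"wy": 0,"wz": 0.06,"gripper": 0.5},
    {"tx": -46,"ty": -40,"tz": 0,"wx": 0,"wy": 0,"wz": 0.1,"gripper": 0.5},
    {"tx": -65,"ty": -56,"tz": 0,"wx": 0,"wy": 0,"wz": 0.14,"gripper": 0.5},
    {"tx": -83,"ty": -72,"tz": 0,"wx": 0,"wy": 0,"wz": 0.18,"gripper": 0.5},
  ],
)

```text
time: 19.4
position: [0.4743, 0.304, 0.1251]
tool_rot: [1.502, 2.759, -0.001]
ft_force: [0.1, 0.0, -3.0]
grip_width: 0.706
grip_force: 42.8
```

Request:
jog_arm(
  increments=[
    {"tx": -25,"ty": -15,"tz": 0,"wx": 0,"wy": 0,"wz": 0.03,"gripper": 0.5},
    {"tx": -50,"ty": -29,"tz": 0,"wx": 0,"wy": 0,"wz": 0.06,"gripper": 0.5},
    {"tx": -72,"ty": -42,"tz": 0,"wx": 0,"wy": 0,"wz": 0.1,"gripper": 0.5},
    {"tx": -88,"ty": -51,"tz": 0,"wx": 0,"wy": 0,"wz": 0.14,"gripper": 0.5},
    {"tx": -95,"ty": -55,"tz": 0,"wx": 0,"wy": 0,"wz": 0.15,"gripper": 0.5},
  ],
)

```text
time: 19.82
position: [0.4806, 0.1926, 0.1253]
tool_rot: [1.709, 2.635, -0.001]
ft_force: [0.2, 0.3, -3.5]
grip_width: 0.711
grip_force: 42.8
```

```bash
python3 - <<'E'
from plan import *
for n in("top","scene"):
    im=vision.get_image(n)
    for r in vision.spot_in(n,"jar_center")[:4]:
        b=r["bbox"];print(n,round(r["conf"],2),np.round(b).tolist())
    print("foot expected px",np.round(proj(im,[.4808,.1965,.095]),0),"top",np.round(proj(im,[.4808,.1965,.195]),0))
plan([(.4808,.1965,.085,2.0)])
E
```

```text
top 0.72 [177.0, 181.0, 211.0, 213.0]
top 0.66 [196.0, 217.0, 223.0, 248.0]
foot expected px [300. 222.] top [298. 209.]
scene 0.87 [230.0, 145.0, 254.0, 185.0]
scene 0.83 [284.0, 173.0, 312.0, 220.0]
foot expected px [296. 213.] top [295. 181.]
t 20.02 p [0.48   0.1983 0.1252] phi 1.9996 F [-1.1  0.8 -3.6] g 0.704 42.8
[-2.1 -0.  40.2] [ 0.001 -0.001 -0.   ]
```

The jar hangs over the deck's centre as expected. Lower: contact should come at a reported z of about 0.082.

Request:
jog_arm(
  increments=[
    {"tx": -2,"ty": 0,"tz": 10,"wx": 0,"wy": 0,"wz": 0,"gripper": 0.5},
    {"tx": -2,"ty": 0,"tz": 20,"wx": 0,"wy": 0,"wz": 0,"gripper": 0.5},
    {"tx": -2,"ty": 0,"tz": 28,"wx": 0,"wy": 0,"wz": 0,"gripper": 0.5},
    {"tx": -2,"ty": 0,"tz": 34,"wx": 0,"wy": 0,"wz": 0,"gripper": 0.5},
    {"tx": -2,"ty": 0,"tz": 38,"wx": 0,"wy": 0,"wz": 0,"gripper": 0.5},
  ],
)

```text
time: 20.43
position: [0.4799, 0.1947, 0.0853]
tool_rot: [-1.699, -2.641, 0.003]
ft_force: [-0.6, -0.0, -3.8]
grip_width: 0.709
grip_force: 42.8
```

Request:
jog_arm(
  increments=[
    {"tx": 0,"ty": 0,"tz": 1,"wx": 0,"wy": 0,"wz": 0,"gripper": 0.5},
    {"tx": 0,"ty": 0,"tz": 2,"wx": 0,"wy": 0,"wz": 0,"gripper": 0.5},
    {"tx": 0,"ty": 0,"tz": 3,"wx": 0,"wy": 0,"wz": 0,"gripper": 0.5},
    {"tx": 0,"ty": 0,"tz": 3,"wx": 0,"wy": 0,"wz": 0,"gripper": 0.5},
    {"tx": 0,"ty": 0,"tz": 3,"wx": 0,"wy": 0,"wz": 0,"gripper": 0.5},
  ],
)

```text
time: 20.85
position: [0.4812, 0.1948, 0.0844]
tool_rot: [1.7, 2.641, 0.001]
ft_force: [-0.0, -0.4, -3.7]
grip_width: 0.702
grip_force: 42.8
```

Request:
jog_arm(
  increments=[
    {"tx": 0,"ty": 0,"tz": 1,"wx": 0,"wy": 0,"wz": 0,"gripper": 0.5},
    {"tx": 0,"ty": 0,"tz": 2,"wx": 0,"wy": 0,"wz": 0,"gripper": 0.5},
    {"tx": 0,"ty": 0,"tz": 3,"wx": 0,"wy": 0,"wz": 0,"gripper": 0.5},
    {"tx": 0,"ty": 0,"tz": 3,"wx": 0,"wy": 0,"wz": 0,"gripper": 0.5},
    {"tx": 0,"ty": 0,"tz": 3,"wx": 0,"wy": 0,"wz": 0,"gripper": 0.5},
  ],
)

```text
time: 21.27
position: [0.4812, 0.1949, 0.0821]
tool_rot: [1.7, 2.642, 0.001]
ft_force: [-2.7, -2.1, 5.4]
grip_width: 0.71
grip_force: 41.3
```

Seated (force reversed to +5 N at z = 0.082). Release and rise straight up.

Request:
jog_arm(
  increments=[
    {"tx": 0,"ty": 0,"tz": -0.5,"wx": 0,"wy": 0,"wz": 0,"gripper": 0.72},
    {"tx": 0,"ty": 0,"tz": -0.5,"wx": 0,"wy": 0,"wz": 0,"gripper": 0.8},
    {"tx": 0,"ty": 0,"tz": -0.5,"wx": 0,"wy": 0,"wz": 0,"gripper": 1},
    {"tx": 0,"ty": 0,"tz": -0.5,"wx": 0,"wy": 0,"wz": 0,"gripper": 1},
    {"tx": 0,"ty": 0,"tz": -0.5,"wx": 0,"wy": 0,"wz": 0,"gripper": 1},
  ],
)

```text
time: 21.68
position: [0.4812, 0.1949, 0.0816]
tool_rot: [1.7, 2.642, 0.001]
ft_force: [-1.3, -0.3, -0.1]
grip_width: 0.939
grip_force: 0.0
```

Request:
jog_arm(
  increments=[
    {"tx": 0,"ty": 0,"tz": 0,"wx": 0,"wy": 0,"wz": 0,"gripper": 1},
    {"tx": 0,"ty": 0,"tz": 0,"wx": 0,"wy": 0,"wz": 0,"gripper": 1},
    {"tx": 0,"ty": 0,"tz": 0,"wx": 0,"wy": 0,"wz": 0,"gripper": 1},
    {"tx": 0,"ty": 0,"tz": 0,"wx": 0,"wy": 0,"wz": 0,"gripper": 1},
    {"tx": 0,"ty": 0,"tz": 0,"wx": 0,"wy": 0,"wz": 0,"gripper": 1},
  ],
)

```text
time: 22.1
position: [0.481, 0.1947, 0.0816]
tool_rot: [1.7, 2.642, 0.0]
ft_force: [-0.5, 0.2, 0.1]
grip_width: 0.998
grip_force: 0.0
```

Request:
jog_arm(
  increments=[
    {"tx": 0,"ty": 0,"tz": -10,"wx": 0,"wy": 0,"wz": 0,"gripper": 1},
    {"tx": 0,"ty": 0,"tz": -25,"wx": 0,"wy": 0,"wz": 0,"gripper": 1},
    {"tx": 0,"ty": 0,"tz": -45,"wx": 0,"wy": 0,"wz": 0,"gripper": 1},
    {"tx": 0,"ty": 0,"tz": -70,"wx": 0,"wy": 0,"wz": 0,"gripper": 1},
    {"tx": 0,"ty": 0,"tz": -100,"wx": 0,"wy": 0,"wz": 0,"gripper": 1},
  ],
)

```text
time: 22.52
position: [0.4801, 0.1942, 0.1823]
tool_rot: [-1.7, -2.641, 0.003]
ft_force: [-0.1, -0.6, -0.7]
grip_width: 1.0
grip_force: 0.0
```

Request:
jog_arm(
  increments=[
    {"tx": -30,"ty": 0,"tz": -10,"wx": 0,"wy": 0,"wz": 0,"gripper": 1},
    {"tx": -60,"ty": 0,"tz": -20,"wx": 0,"wy": 0,"wz": 0,"gripper": 1},
    {"tx": -90,"ty": 0,"tz": -20,"wx": 0,"wy": 0,"wz": 0,"gripper": 1},
    {"tx": -120,"ty": 0,"tz": -20,"wx": 0,"wy": 0,"wz": 0,"gripper": 1},
    {"tx": -150,"ty": 0,"tz": -20,"wx": 0,"wy": 0,"wz": 0,"gripper": 1},
  ],
)

```text
time: 22.93
position: [0.5438, 0.057, 0.203]
tool_rot: [1.699, 2.641, 0.003]
ft_force: [0.3, 0.3, -0.7]
grip_width: 1.001
grip_force: 0.0
```

```bash
python3 - <<'E'
from fit import *
from plan import *
plan([])
for n,im in(("top",T),("scene",S)):
    for t in("jar_center","tray_grip","mill_center","spice_center"):
        print(n,t,[(round(r["conf"],2),np.round(r["bbox"]).tolist()) for r in vision.spot_in(n,t)[:4]])
    print("foot/top expected",np.round(proj(im,[.481,.196,.052]),0),np.round(proj(im,[.481,.196,.152]),0))
    i=im["color"].astype(int);m=(i[...,2]>120)&(i[...,2]-i[...,1]>55)&(i[...,2]-i[...,0]>55);m[:,:240]=0;m[230:]=0;m[:,340:]=0
    v,u=np.nonzero(m)
    if len(u):print("lid",len(u),u.min(),u.max(),v.min(),v.max(),np.round(onz(im,(u.min()+u.max())/2,(v.min()+v.max())/2,.15),3))
E
```

```text
t 23.03 p [0.5448 0.0515 0.2028] phi 1.9888 F [-0.8  0.2  0.2] g 1.003 0.0
top jar_center [(0.92, [178.0, 180.0, 212.0, 214.0]), (0.91, [196.0, 215.0, 223.0, 246.0]), (0.57, [289.0, 203.0, 316.0, 237.0])]
top tray_grip []
top mill_center [(0.85, [464.0, 256.0, 491.0, 284.0])]
top spice_center [(0.62, [452.0, 295.0, 473.0, 318.0])]
foot/top expected [300. 227.] [299. 215.]
lid 380 267 311 101 226 [0.617 0.282 0.15 ]
scene jar_center [(0.87, [211.0, 167.0, 238.0, 210.0]), (0.77, [284.0, 190.0, 311.0, 234.0]), (0.72, [230.0, 142.0, 253.0, 187.0])]
scene tray_grip [(0.81, [281.0, 240.0, 340.0, 280.0]), (0.46, [421.0, 334.0, 458.0, 395.0])]
scene mill_center [(0.81, [421.0, 330.0, 459.0, 394.0])]
scene spice_center [(0.91, [377.0, 370.0, 406.0, 411.0])]
foot/top expected [296. 226.] [296. 196.]
lid 367 284 332 82 206 [0.618 0.394 0.15 ]
```

The jar stands upright on the deck (scene bbox 284–311 × 190–234, as predicted). The mill, spice jar and look-alikes are unmoved and the tray is still shut.

```bash
python3 -c "
from bench import ctrl
print(ctrl.close_job())"
```

```text
the job is handed in; nothing more can be done
None
```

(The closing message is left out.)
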